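# Probe the marked cut edge of a coupon held in a slotted block

### The job

Take the long, notched steel coupon out of the wire cooling rack and stand it on edge, marked edge up, fully down in the slot of the aluminium block and roughly centred along it, then let go of it. Then lift the spring-tipped hardness probe out of its stand and hold it upright with its tip on the middle of the ring marked on the coupon's top edge, pressing lightly so that the sprung tip is pushed in about halfway, never hard. Finish while still holding the probe pressed there (do not let go of it), with the coupon still seated and the short coupon left standing in the rack.

Things in the scene. Friction and masses are not known exactly. Their poses are not given: they have to be found in the camera images.
- coupon: long coupon: loose dark steel plate, 0.6 kg, 110 mm long (x), 12 thick (y), 75 high (z), a 15 x 15 mm notch out of the upper corner at its +x end; origin at the centre of its underside. Starts on edge, marked edge up, in either slot of the rack, underside 8 mm above the bench; pinch it across the thickness from above, mid-length. May go into the block either way round
- mark (a point): the centre of the ring marked in white (10 mm across) on the long coupon's top edge: 75 mm above the coupon's origin, 20 mm from the middle of its length towards the notched end, midway across the thickness
- short_coupon: the short coupon: a plain dark steel plate 75 mm long (x), 12 mm thick (y), 75 mm high (z), no notch, standing in the other slot of the rack; origin at the centre of its underside; leave it standing there
- rack: cooling rack, fixed: steel base plate 110 (x) x 120 (y) x 8 mm with two pairs of wire hoops 43 mm high; the two slots run along its x at y = +35 and -35 mm and are 16 mm wide; origin at the centre of its underside
- block: slotted aluminium block, fixed: 100 (x) x 74 (y) x 44 mm high; one slot along its x through the middle, open at both ends, 14.5 mm wide, floor 10 mm above the bench, mouth flared to 26.5 mm over the top 6 mm; origin at the centre of its underside. A seated coupon has its underside at 10 mm, its top edge at 85 mm
- stand: probe stand, fixed: grey plastic block 60 x 60 x 70 mm high with one upright hole of 22 mm, 62 mm deep, in the middle of its top; origin at the centre of its underside
- probe: round hardness probe, loose, 0.17 kg, upright in the stand, tip down: barrel 18 mm across, 40 long; above it the aluminium body 28 across, 65 long (pinch it here from above), then a 4 mm black cap; z up its axis; origin at the centre of the barrel's lower end. In the stand the body's shoulder rests on the stand's top: origin 30 mm, cap top 139 mm above the bench; raise it 60 mm to clear
- tip_end (a point): the lowest point of the probe's sprung steel tip, a 6 mm round rod with a ball end; 18 mm below the probe's origin on its axis when not pressed, and it moves up into the barrel as it is pressed
- probe_tip (a joint): how far the probe's tip is pushed in, m: 0 free, 0.012 fully in (bottomed, rigid); spring of 1 N at the start plus 0.4 N per mm, so about 3.4 N at halfway
There are look-alikes about, which are no part of the job. Of the things that look like the probe, the smaller one is meant.

How it is judged:
On the way, in this order (a step that is already met when the one before it is completed fails the run):
1. the long coupon stands on edge fully down in the block's slot and has been let go (x of coupon in the frame of block between -0.025 and 0.025 m and y of coupon in the frame of block between -0.005 and 0.005 m and z of coupon in the frame of block below 0.014 m and angle between the x axis of coupon and the x axis of block, either way round below 0.12 rad and angle between coupon's own z axis and vertical below 0.14 rad and contact force between the fingers and coupon below 0.1 N), for 0.2 s.
2. the probe has been lifted out of its stand (z of tip_end in the frame of stand above 0.072 m and contact force between the fingers and probe above 1 N), for 0.1 s.
At the end, for the whole second after the job is handed in: Long coupon on edge in the slot (within 4 mm of the floor, 25 mm of centred, 7 deg in line, 8 deg upright), not gripped; probe gripped, upright within 8 deg, tip within 5 mm of the ring's centre, pushed in 2 to 10.5 mm, bearing 1 to 10 N; short coupon still standing in the rack (all of step 1 and horizontal distance between tip_end and mark below 0.005 m and distance between tip_end and mark below 0.007 m and angle between probe's own z axis and vertical below 0.14 rad and value of joint probe_tip between 0.002 and 0.0105 m and contact force between probe and coupon between 1 and 10 N and contact force between the fingers and probe above 2 N and contact force between probe and stand below 0.1 N and angle between short_coupon's own z axis and vertical below 0.2 rad and horizontal distance between short_coupon and rack below 0.065 m and height (world z) of short_coupon below 0.014 m); the arm keeps its last pose, push and grip.
It fails at once if the probe is pressed hard on the coupon (over 20 N) (contact force between probe and coupon above 20 N).
It fails at once if the short coupon is lifted, knocked over or moved from its place in the rack (distance of short_coupon from where it was at the start of the episode above 0.03 m or angle between short_coupon's own z axis and vertical above 0.35 rad).
It also fails if it takes over 48 s, if anything falls off the work surface, if the arm or the gripper's body presses on something with over 40 N, if the wrist force passes 120 N, or if a joint passes its speed limit or range.

### The arm

A 6-joint arm with a two-finger parallel gripper is mounted at the origin on the work surface; the furniture and walls round the work are solid. World frame = base frame: x ahead of the robot, y to its left, z up, the work surface at z = 0. Lengths are in m, angles in rad, forces in N, time in s.
With the tool pointing down it reaches from about 0.3 to 0.75 m from the base axis. Payload 8.5 kg.
Tool frame: the origin (TCP) lies midway between the tips of the shut fingers; the grasp point (between the pads) lies 19 mm behind it; z points along the fingers, y is the line along which they close (so a half turn about z gives the same grasp; the last joint's range is limited). The gripper opens to 85 mm and grips with 20 to 120 N. Pads are 22 mm wide; open, the fingers measure 114 mm over their backs; the gripper's body (76 mm by 85 mm) begins 54 mm behind the grasp point. The pads swing forward as they close: fully open they stand 13 mm farther back than shut.
Start: joints at [-1.319, 0.381, 1.297, -0, 1.464, -0.215], TCP at [0.248, -0.491, 0.231] pointing down, gripper open.
Joint ranges: [-3.11, 3.11], [-0.89, 2.33], [0.22, 2.48], [-1.42, 4.56], [0.17, 2.85], [-2.88, 2.88]. Speed limits (rad/s): [2.39, 2.39, 3.14, 3.14, 3.14, 3.14].

### API

Orientations are given as a unit quaternion [w, x, y, z].
In Python, from cell import ctrl gives the robot as it stands. The module is installed in compiled form; this text tells all that it offers.
- The arm moves only by the tool send_rows, never from a script. Its argument "rows" is one flat list of numbers, 7 for each row, row after row: the shift along the tool's x, y, z in cm, then the turn, a rotation vector about the tool's x, y, z in degrees, then the opening, from 0 (shut) to 1 (fully open). In form: [tx, ty, tz, ax, ay, az, grip, tx, ty, tz, ax, ay, az, grip, ...]. A call has exactly 8 rows; each row shifts and turns the commanded pose from where the row before left it, along the tool's axes as they then stand; what a row does not reach is not made up. A row lasts 1/12 s, in which the tool goes at most 41.7 mm and 7.16 degrees, less where a joint would pass 70% of its speed; a pose out of reach is approached as far as the arm can. A call is refused whole if a number of a shift passes 4.17 or a number of a turn 7.16, either way. A call with a gripper value outside its range is refused whole. The fingers move at their own pace and stop on an object; "grip_force" is the grip in N (left out, the last holds). Time passes only in rows, so rows that do not move let the fingers close, or fill a call up. It gives the time, the measured TCP pose, the force, the opening and the grip force at its end, in the units of the state.
- ctrl.observe(): the state, without advancing time (a new reading comes with each control period).
- ctrl.grab_frame(name): name is "side" or "top" or "wrist"; returns a dict with "frame" (400x640x3 uint8, blue, green, red), "fx", "fy", "cx", "cy" (pixels), "dist_coeffs" ([k1, k2, p1, p2, k3] as OpenCV has them; the pictures are not rectified), "pose" (4x4, takes a point from camera to world coordinates). Camera axes: x right, y up, looking along -z (the intrinsics and any distortion apply to the point x, -y, -z); pixel columns grow to the right and rows downward; lengths in m; the calibration is good to about 2 mm. A picture is of the moment at which its call begins. There is no depth.
- ctrl.hand_in(): hands the job in; it is judged then, once.
Trained networks look in a picture, given as the dict that the camera call returned (one of the last four; its "shot" number tells which), for a name from the list of things; names that differ only in an ending like _2 or _b are one class to them, and where a whole thing is asked for, a point or a joint stands for the part that bears it (a point fixed in the world has none). Each returns a list of dicts, best first, with "score" (0 to 1); they miss things now and then, are a little off and sometimes report something else, mostly with a low value. They report only what shows in the picture. A call takes as long as a camera call. They do not tell look-alikes from the thing itself.
- ctrl.look_for(picture, name): "xyz" ([x, y, z] in m, in world coordinates, good to about 4 mm: the middle of the surface that is visible of it).
- ctrl.outline_of(picture, name): "region" (400x640 bool, what is visible of it).
- ctrl.pinpoint(picture, name): "xyz" ([x, y, z] in m, in world coordinates, good to about 4 mm: a listed point, or the origin of a listed thing).
The state is a dict: "clock": time; "joint_pos": joint angles; "joint_vel": joint speeds; "tau": joint torques, N m; "tool_pos": TCP position; "tool_rot": TCP orientation; "ft_force": force on the tool from outside, world axes, zero at the start; "torque": the same for the moment, N m; "width": opening from 0.0 (shut) to 1.0 (fully open); "gripper_force": force on a finger pad.
Only numpy, scipy, OpenCV 4.12 (cv2) and the standard library are available. Lean on these libraries where they do the work, as an engineer would, in place of code of your own. Each camera call takes 0.05 s, during which the arm holds its last target. There are 200 camera calls.

## Working session

There is one attempt and no reset: what is moved stays moved. The work goes in short steps, Python scripts to look and compute and a tool call to move; the robot and the scene stay as the last step left them, time stands still between calls to the robot, and variables do not carry over. Pictures are saved under pics/ and viewed, at most 10 in all, crops included, and the job is handed in when it is done.

Besides the shell and the picture viewer there is one more tool, called after "Call:" by a JSON object that holds its "fn" and its "kwargs", one argument or row to a line. send_rows: Moves the arm, as the interface text tells. Its arguments: {"type":"object","properties":{"rows":{"type":"array"},"grip_force":{"type":"number"}},"required":["rows"]}

```bash
mkdir -p pics; cat > h.py <<'E'
from cell import ctrl
import numpy as np, cv2
def K(p): return np.array([[p['fx'],0,p['cx']],[0,p['fy'],p['cy']],[0,0,1.]])
def px(p,P):
    P=np.atleast_2d(P); M=np.linalg.inv(p['pose']); c=P@M[:3,:3].T+M[:3,3]
    c=c*[1,-1,-1]
    return cv2.projectPoints(c.reshape(-1,1,3),np.zeros(3),np.zeros(3),K(p),np.array(p['dist_coeffs'],float))[0][:,0]
def ray(p,uv,z):
    uv=np.array(uv,float).reshape(-1,1,2)
    n=cv2.undistortPoints(uv,K(p),np.array(p['dist_coeffs'],float))[:,0]
    d=np.c_[n[:,0],-n[:,1],-np.ones(len(n))]@np.array(p['pose'])[:3,:3].T
    o=np.array(p['pose'])[:3,3]
    return o+d*((z-o[2])/d[:,2])[:,None]
E
python3 - <<'E'
from h import *
for n in ['top','side']:
    p=ctrl.grab_frame(n); cv2.imwrite(f'pics/{n}0.png',p['frame'])
    print(n,np.round(p['pose'],3).tolist(),p['fx'])
    for t in ['coupon','mark','short_coupon','rack','block','stand','probe','tip_end']:
        print(t,[(np.round(r['xyz'],3).tolist(),round(r['score'],2),px(p,r['xyz'])[0].round().tolist()) for r in ctrl.pinpoint(p,t)])
print(ctrl.observe())
E
```

```text
top [[0.021, 0.998, -0.054, 0.51], [-1.0, 0.021, 0.001, -0.188], [0.002, 0.054, 0.999, 0.927], [0.0, 0.0, 0.0, 1.0]] 383.87075166983055
coupon [([0.623, -0.03, 0.005], 0.66, [248.0, 172.0])]
mark [([0.64, -0.037, 0.081], 0.59, [246.0, 161.0])]
short_coupon [([0.646, 0.038, 0.009], 0.73, [220.0, 162.0]), ([0.439, -0.203, -0.004], 0.57, [318.0, 250.0])]
rack [([0.635, 0.001, -0.0], 0.9, [236.0, 167.0])]
block [([0.438, -0.205, -0.004], 0.69, [319.0, 251.0])]
stand [([0.454, -0.336, -0.002], 0.88, [373.0, 245.0]), ([0.626, -0.028, 0.008], 0.4, [247.0, 171.0])]
probe [([0.457, -0.334, 0.034], 0.74, [375.0, 245.0]), ([0.467, -0.428, 0.023], 0.59, [414.0, 241.0])]
tip_end [([0.625, -0.029, 0.01], 0.42, [247.0, 171.0])]
side [[-1.0, -0.01, -0.012, 0.546], [-0.005, -0.528, 0.849, 0.747], [-0.015, 0.849, 0.528, 0.673], [0.0, 0.0, 0.0, 1.0]] 472.9033289506184
coupon [([0.623, -0.031, 0.008], 0.56, [288.0, 276.0])]
mark [([0.643, -0.034, 0.08], 0.77, [277.0, 248.0])]
short_coupon [([0.65, 0.037, 0.006], 0.69, [273.0, 299.0]), ([0.628, -0.032, 0.006], 0.66, [285.0, 276.0])]
rack [([0.639, 0.006,
[... 297 characters left out ...]
p_end []
{'clock': 0.9, 'joint_pos': array([-1.31933467e+00,  3.80564889e-01,  1.29739510e+00,  1.67484993e-05,
        1.46358435e+00, -2.15309168e-01]), 'joint_vel': array([ 0.00064896, -0.00231165,  0.00183565, -0.00106358, -0.0012518 ,
        0.00069846]), 'tau': array([ 1.39963016e-03, -4.48318183e+01, -2.31461406e+01, -1.22245228e-04,
        5.24866919e-04,  5.68078747e-06]), 'tool_pos': array([ 0.24749631, -0.49115124,  0.23134292]), 'tool_rot': array([2.40026892e-05, 9.72889226e-01, 2.31271600e-01, 8.76147506e-06]), 'ft_force': array([ 0.37087077, -0.07967687,  0.61820657]), 'torque': array([ 0.0306065 , -0.05922148, -0.02073938]), 'gripper_force': 0.0, 'width': 1.0042058056252183}
```

View pics/top0.png

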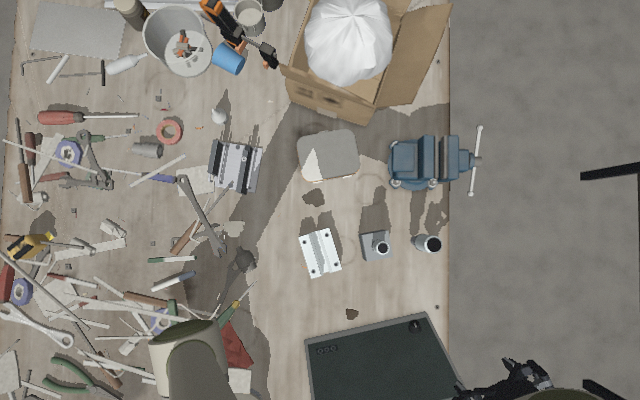

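View pics/side0.png

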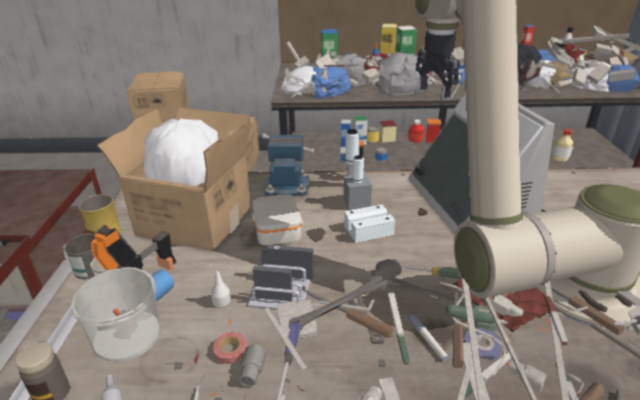

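The top view shows the rack at (236,167), block (320,252), stand with probe (377,245), and a larger look-alike probe at (430,243). Next I'll take close crops of the rack and the probe pair.

```bash
python3 - <<'E'
from h import *
t=cv2.imread('pics/top0.png');s=cv2.imread('pics/side0.png')
r=lambda i,x,y,w,h,k:cv2.resize(i[y:y+h,x:x+w],None,fx=k,fy=k,interpolation=2)
a=r(t,195,125,80,80,5);b=r(t,295,220,160,60,2.5);c=r(s,235,235,100,80,4);d=r(s,320,110,100,100,2)
o=np.zeros((600,800,3),np.uint8)
o[:400,:400]=a;o[:320,400:800]=c;o[400:550,:400]=b;o[380:580,420:620]=d
cv2.imwrite('pics/c0.png',o)
E
```

```text
(no output)
```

View pics/c0.png

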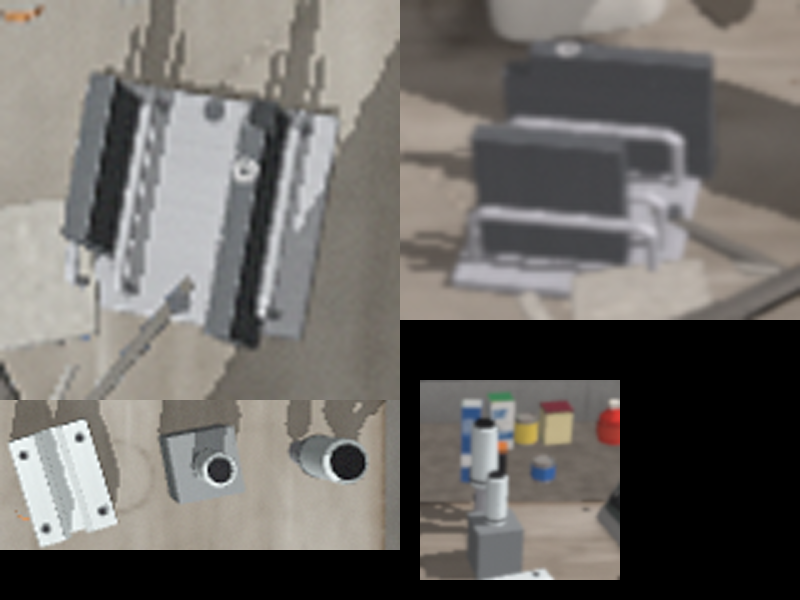

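```bash
python3 - <<'E'
from h import *
p=ctrl.grab_frame('top')
a=ray(p,[[244,158.6],[238.6,191]],.083);print(a,np.linalg.norm(a[0]-a[1]));d=a[0]-a[1];print('yaw',np.degrees(np.arctan2(d[1],d[0])), 'mid',a[0,:2]-d[:2]/np.linalg.norm(d)*.02)
b=ray(p,[[217,140],[210,172.2]],.083);d=b[0]-b[1];print(b,np.linalg.norm(d),'yaw',np.degrees(np.arctan2(d[1],d[0])))
c=ray(p,[[299,234.8],[328.2,228],[341.8,268.8],[313,278.8]],.044);print(c,c.mean(0),[np.linalg.norm(c[i]-c[i-1]) for i in range(4)])
for i,j in((0,3),(1,2)):print(np.degrees(np.arctan2(*(c[i]-c[j])[1::-1])))
print('cap',ray(p,[[295+217/2.5,220+70/2.5]],.139))
from scipy.spatial.transform import Rotation as R
o=ctrl.observe();q=o['tool_rot'];print(R.from_quat(np.r_[q[1:],q[0]]).as_matrix().round(3))
w=ctrl.grab_frame('wrist');print(w['pose'].round(3),w['fx'])
E
```

```text
[[ 0.64373981 -0.03380981  0.083     ]
 [ 0.57155406 -0.02414929  0.083     ]] 0.07282930678899333
yaw -7.622524164421736 mid [ 0.62391654 -0.03115689]
[[0.68414887 0.027584   0.083     ]
 [0.6118954  0.0405214  0.083     ]] 0.07340258877348736 yaw -10.1515692760727
[[ 0.4767077  -0.15819219  0.044     ]
 [ 0.49366793 -0.22481128  0.044     ]
 [ 0.40138471 -0.25765054  0.044     ]
 [ 0.37739166 -0.19239215  0.044     ]] [ 0.437288   -0.20826154  0.044     ] [np.float64(0.10503957447709192), np.float64(0.06874410146965232), np.float64(0.09795207688026565), np.float64(0.06952929988483883)]
19.001395021723283
19.58825635845583
cap [[ 0.45696474 -0.33122925  0.139     ]]
[[ 0.893  0.45  -0.   ]
 [ 0.45  -0.893  0.   ]
 [-0.    -0.    -1.   ]]
[[ 0.45   0.847  0.284  0.321]
 [-0.893  0.426  0.144 -0.455]
 [ 0.001 -0.318  0.948  0.374]
 [ 0.     0.     0.     1.   ]] 282.3798414282299
```

```bash
cat >> h.py <<'E'
from scipy.spatial.transform import Rotation as R
def plan(pos,yaw,n,grip):
    "rows that take the TCP to pos, tool down, tool x at yaw deg, n rows (rounded, errors carried)"
    o=ctrl.observe(); q=o['tool_rot']; P=np.array(o['tool_pos']); A=R.from_quat(np.r_[q[1:],q[0]])
    y=np.radians(yaw); B=R.from_matrix(np.array([[np.cos(y),np.sin(y),0],[np.sin(y),-np.cos(y),0],[0,0,-1]]).T.T)
    rows=[]
    for i in range(n):
        s=A.inv().apply((np.array(pos)-P)/(n-i))*100; s=np.round(s,2)
        r=np.round(np.degrees((A.inv()*B).as_rotvec())/(n-i),2)
        P=P+A.apply(s/100); A=A*R.from_rotvec(np.radians(r)); rows.append([*s.tolist(),*r.tolist(),grip])
    print('start',np.round(o['tool_pos'],4),'yaw',np.degrees(np.arctan2(*R.from_quat(np.r_[q[1:],q[0]]).as_matrix()[1::-1,0])).round(2),'clock',o['clock'],'F',np.round(o['ft_force'],1),o['width'],o['gripper_force'])
    for i in range(0,n,8):print(*[','.join(f'{x+0:g}' for x in r) for r in rows[i:i+8]],sep=',\n',end='\n--\n')
E
python3 -c "
from h import *
plan([.624,-.031,.2],-9,16,.55)"
```

```text
start [ 0.2475 -0.4911  0.2313] yaw 26.75 clock 1.0 F [0.2 1.1 0.5] 0.9999784398566892 0.0
3.4,-1.51,0.2,0,0,2.23,0.55,
3.33,-1.64,0.2,0,0,2.23,0.55,
3.27,-1.77,0.2,0,0,2.23,0.55,
3.2,-1.89,0.19,0,0,2.24,0.55,
3.12,-2.02,0.2,0,0,2.23,0.55,
3.04,-2.14,0.19,0,0,2.24,0.55,
2.95,-2.25,0.2,0,0,2.23,0.55,
2.86,-2.37,0.19,0,0,2.24,0.55
--
2.77,-2.48,0.2,0,0,2.23,0.55,
2.67,-2.58,0.19,0,0,2.24,0.55,
2.57,-2.69,0.2,0,0,2.23,0.55,
2.46,-2.78,0.19,0,0,2.24,0.55,
2.35,-2.88,0.2,0,0,2.23,0.55,
2.23,-2.97,0.19,0,0,2.24,0.55,
2.12,-3.05,0.2,0,0,2.23,0.55,
2,-3.14,0.19,0,0,2.24,0.55
--
```

Call:
{"fn": "send_rows", "kwargs": {
  "rows": [3.4, -1.51, 0.2, 0, 0, 2.23, 0.55, 3.33, -1.64, 0.2, 0, 0, 2.23, 0.55, 3.27, -1.77, 0.2, 0, 0, 2.23, 0.55, 3.2, -1.89, 0.19, 0, 0, 2.24, 0.55, 3.12, -2.02, 0.2, 0, 0, 2.23, 0.55, 3.04, -2.14, 0.19, 0, 0, 2.24, 0.55, 2.95, -2.25, 0.2, 0, 0, 2.23, 0.55, 2.86, -2.37, 0.19, 0, 0, 2.24, 0.55]
}}

```text
clock: 1.67
tool_pos: [0.4366, -0.2595, 0.2157]
tool_rot: [0.0, 0.997, 0.076, 0.0]
ft_force: [0.9, -0.9, -0.1]
width: 0.553
gripper_force: 0.0
```

Call:
{"fn": "send_rows", "kwargs": {
  "rows": [2.77, -2.48, 0.2, 0, 0, 2.23, 0.55, 2.67, -2.58, 0.19, 0, 0, 2.24, 0.55, 2.57, -2.69, 0.2, 0, 0, 2.23, 0.55, 2.46, -2.78, 0.19, 0, 0, 2.24, 0.55, 2.35, -2.88, 0.2, 0, 0, 2.23, 0.55, 2.23, -2.97, 0.19, 0, 0, 2.24, 0.55, 2.12, -3.05, 0.2, 0, 0, 2.23, 0.55, 2, -3.14, 0.19, 0, 0, 2.24, 0.55]
}}

```text
clock: 2.33
tool_pos: [0.6249, -0.0292, 0.1999]
tool_rot: [0.0, 0.997, -0.079, 0.0]
ft_force: [0.3, -1.0, 1.4]
width: 0.546
gripper_force: 0.0
```

```bash
python3 - <<'E'
from h import *
plan([.624,-.031,.2],-9,1,.55)
p=ctrl.grab_frame('wrist'); cv2.imwrite('pics/w1.png',p['frame'])
for t in ['coupon','mark','short_coupon','rack']:
    print(t,[(np.round(r['xyz'],3).tolist(),round(r['score'],2),px(p,r['xyz'])[0].round().tolist()) for r in ctrl.pinpoint(p,t)])
E
```

```text
start [ 0.6249 -0.0292  0.1999] yaw -9.11 clock 2.3333 F [ 0.3 -1.   1.4] 0.5457504954019129 0.0
-0.06,0.19,-0.01,0,0,-0.11,0.55
--
coupon [([0.621, -0.029, 0.009], 0.58, [315.0, 176.0])]
mark [([0.644, -0.032, 0.083], 0.62, [315.0, 172.0])]
short_coupon [([0.65, 0.039, 0.008], 0.97, [255.0, 161.0]), ([0.438, -0.206, -0.003], 0.19, [458.0, 278.0])]
rack [([0.637, 0.003, 0.001], 0.88, [287.0, 165.0]), ([0.652, 0.037, 0.006], 0.63, [257.0, 159.0])]
```

View pics/w1.png

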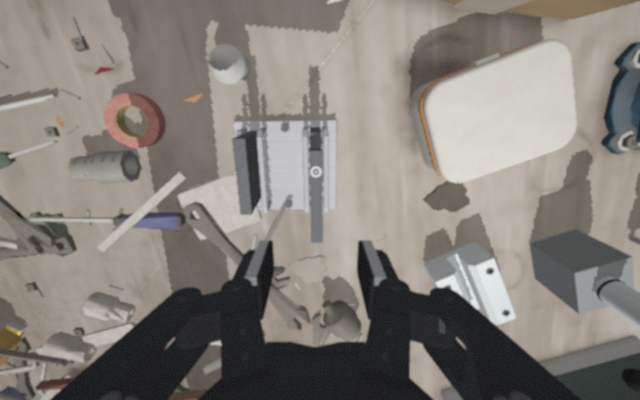

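The wrist view shows the ring at (316,172) and the long coupon's near end at (317,242). The coupon is vertical in the picture and midway between the fingers (at columns 258 and 372).

```bash
python3 - <<'E'
from h import *
p=ctrl.grab_frame('wrist')
o=ray(p,[[316,172],[317,241.5]],.083);print(o)
d=o[0]-o[1];print(np.linalg.norm(d),np.degrees(np.arctan2(d[1],d[0])))
u=d[:2]/np.linalg.norm(d[:2]);m=o[0,:2]-u*.02;print('mid',m, px(p,[.624,-.031,.054]))
# slot block
print([(r['xyz'],r['score']) for r in ctrl.pinpoint(p,'block')])
plan([*m,.054],-9,16,.5)
E
```

```text
[[ 0.64216296 -0.03558588  0.083     ]
 [ 0.56988062 -0.0252575   0.083     ]]
0.07301651030271908 -8.131909747505127
mid [ 0.62236406 -0.03275683] [[314.27674272 182.61612556]]
[([0.4366, -0.2035, -0.0036], 0.82)]
start [ 0.6236 -0.032   0.2003] yaw -9.07 clock 2.6833 F [-0.2  0.4  0.2] 0.5470978213829789 0.0
-0.01,0.01,0.91,0,0,0,0.5,
-0.01,0.01,0.91,0,0,0,0.5,
-0.01,0.01,0.91,0,0,0,0.5,
-0.01,0,0.92,0,0,-0.01,0.5,
-0.01,0.01,0.91,0,0,0,0.5,
-0.01,0,0.92,0,0,-0.01,0.5,
0,0.01,0.91,0,0,0,0.5,
-0.01,0,0.92,0,0,-0.01,0.5
--
0,0.01,0.91,0,0,0,0.5,
-0.01,0,0.92,0,0,-0.01,0.5,
0,0.01,0.91,0,0,0,0.5,
-0.01,0,0.92,0,0,-0.01,0.5,
0,0.01,0.91,0,0,0,0.5,
-0.01,0,0.92,0,0,-0.01,0.5,
0,0.01,0.91,0.01,0,0,0.5,
-0.01,0,0.92,0,0,-0.01,0.5
--
```

Call:
{"fn": "send_rows", "kwargs": {
  "rows": [-0.02, 0.01, 2.2, 0, 0, 0, 0.45, -0.02, 0.01, 2.2, 0, 0, 0, 0.45, -0.02, 0.01, 2.2, 0, 0, 0, 0.45, -0.02, 0.01, 2.2, 0, 0, 0, 0.45, -0.02, 0.01, 2.2, 0, 0, 0, 0.45, -0.02, 0.01, 1.8, 0, 0, 0, 0.45, 0, 0, 1.2, 0, 0, 0, 0.45, 0, 0, 0.6, 0, 0, 0, 0.45]
}}

```text
clock: 3.35
tool_pos: [0.6217, -0.0324, 0.0527]
tool_rot: [-0.0, 0.997, -0.079, -0.001]
ft_force: [-1.0, 0.6, -0.3]
width: 0.447
gripper_force: 0.0
```

Call:
{"fn": "send_rows", "kwargs": {
  "rows": [0, 0, 0, 0, 0, 0, 0, 0, 0, 0, 0, 0, 0, 0, 0, 0, 0, 0, 0, 0, 0, 0, 0, 0, 0, 0, 0, 0, 0, 0, 0, 0, 0, 0, 0, 0, 0, 0, 0, 0, 0, 0, 0, 0, 0, 0, 0, 0, 0, 0, 0, 0, 0, 0, 0, 0],
  "grip_force": 70
}}

```text
clock: 4.02
tool_pos: [0.6231, -0.0316, 0.0549]
tool_rot: [0.0, 0.997, -0.078, 0.001]
ft_force: [-1.7, -2.2, 6.0]
width: 0.125
gripper_force: 69.7
```

Call:
{"fn": "send_rows", "kwargs": {
  "rows": [0, 0, -0.5, 0, 0, 0, 0, 0, 0, -1.0, 0, 0, 0, 0, 0, 0, -1.5, 0, 0, 0, 0, 0, 0, -2.0, 0, 0, 0, 0, 0, 0, -2.0, 0, 0, 0, 0, 0, 0, -2.0, 0, 0, 0, 0, 0, 0, -1.5, 0, 0, 0, 0, 0, 0, -0.5, 0, 0, 0, 0]
}}

```text
clock: 4.68
tool_pos: [0.6233, -0.0312, 0.1667]
tool_rot: [0.0, 0.997, -0.078, 0.002]
ft_force: [0.9, 0.9, -5.6]
width: 0.126
gripper_force: 68.5
```

```bash
python3 - <<'E'
from h import *
p=ctrl.grab_frame('wrist'); cv2.imwrite('pics/w2.png',p['frame'])
for t in ['block','mark','short_coupon','coupon']:
    print(t,[(np.round(r['xyz'],3).tolist(),round(r['score'],2)) for r in ctrl.pinpoint(p,t)])
print(px(p,[0.4373,-0.2075,0.044]))
plan([.437,-.2065,.165],19.3,16,0)
E
```

```text
block [([0.435, -0.205, 0.001], 0.6)]
mark [([0.641, -0.035, 0.195], 0.74)]
short_coupon [([0.649, 0.035, 0.007], 0.63)]
coupon [([0.625, -0.032, 0.116], 0.59)]
[[491.06344069 319.22095929]]
start [ 0.6221 -0.0312  0.1625] yaw -9.0 clock 4.9333 F [ 0.5 -0.5 -6.6] 0.12992154993883012 68.46019607037306
-0.97,1.26,-0.01,0,0.01,-1.77,0,
-1.01,1.23,-0.01,0,0.01,-1.77,0,
-1.05,1.2,-0.01,0,0.01,-1.77,0,
-1.08,1.17,-0.01,0,0.01,-1.77,0,
-1.12,1.13,-0.01,0,0.01,-1.77,0,
-1.15,1.1,-0.02,-0.01,0.01,-1.77,0,
-1.19,1.06,-0.02,0,0.01,-1.77,0,
-1.22,1.03,-0.01,-0.01,0.01,-1.77,0
--
-1.25,0.99,-0.02,0,0.01,-1.77,0,
-1.28,0.95,-0.01,-0.01,0.01,-1.77,0,
-1.31,0.91,-0.02,0,0.01,-1.77,0,
-1.34,0.87,-0.02,-0.01,0.01,-1.77,0,
-1.36,0.82,-0.01,0,0.01,-1.77,0,
-1.39,0.78,-0.02,-0.01,0.01,-1.76,0,
-1.41,0.74,-0.01,0,0.01,-1.77,0,
-1.44,0.7,-0.02,-0.01,0,-1.76,0
--
```

View pics/w2.png

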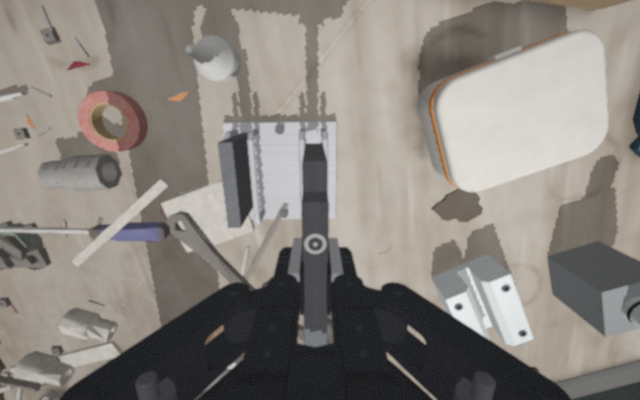

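The long coupon is held upright along column 315, with its ring at (315,243). The short coupon is still standing, and the block is at lower right (490,300).

Call:
{"fn": "send_rows", "kwargs": {
  "rows": [-0.97, 1.26, -0.01, 0, 0, -1.77, 0, -1.01, 1.23, -0.01, 0, 0, -1.77, 0, -1.05, 1.2, -0.01, 0, 0, -1.77, 0, -1.08, 1.17, -0.01, 0, 0, -1.77, 0, -1.12, 1.13, -0.01, 0, 0, -1.77, 0, -1.15, 1.1, -0.02, 0, 0, -1.77, 0, -1.19, 1.06, -0.02, 0, 0, -1.77, 0, -1.22, 1.03, -0.01, 0, 0, -1.77, 0]
}}

```text
clock: 5.6
tool_pos: [0.5292, -0.1192, 0.164]
tool_rot: [-0.001, 0.999, 0.046, -0.001]
ft_force: [0.1, -0.6, -6.1]
width: 0.128
gripper_force: 68.5
```

Call:
{"fn": "send_rows", "kwargs": {
  "rows": [-1.25, 0.99, -0.02, 0, 0, -1.77, 0, -1.28, 0.95, -0.01, 0, 0, -1.77, 0, -1.31, 0.91, -0.02, 0, 0, -1.77, 0, -1.34, 0.87, -0.02, 0, 0, -1.77, 0, -1.36, 0.82, -0.01, 0, 0, -1.77, 0, -1.39, 0.78, -0.02, 0, 0, -1.76, 0, -1.41, 0.74, -0.01, 0, 0, -1.77, 0, -1.44, 0.7, -0.02, 0, 0, -1.76, 0]
}}

```text
clock: 6.27
tool_pos: [0.4367, -0.2068, 0.1655]
tool_rot: [-0.001, 0.986, 0.168, -0.001]
ft_force: [0.4, -0.2, -6.0]
width: 0.124
gripper_force: 68.5
```

```bash
python3 - <<'E'
from h import *
plan([.437,-.2065,.165],19.3,1,0)
p=ctrl.grab_frame('wrist')
for t in ['block','mark','coupon']:
    print(t,[(np.round(r['xyz'],3).tolist(),round(r['score'],2)) for r in ctrl.pinpoint(p,t)])
print(px(p,[0.4373,-0.2075,0.044]))
f=p['frame']; cv2.imwrite('pics/w3.png',cv2.resize(f[100:400,160:480],None,fx=2,fy=2))
E
```

```text
start [ 0.4367 -0.2068  0.1655] yaw 19.38 clock 6.2667 F [ 0.4 -0.2 -6. ] 0.12377101776096167 68.51144056767225
0.04,-0.02,0.05,-0.09,0.05,0.08,0
--
block [([0.435, -0.204, -0.002], 0.83)]
mark [([0.458, -0.199, 0.192], 0.84)]
coupon []
[[315.34080907 188.88420635]]
```

View pics/w3.png

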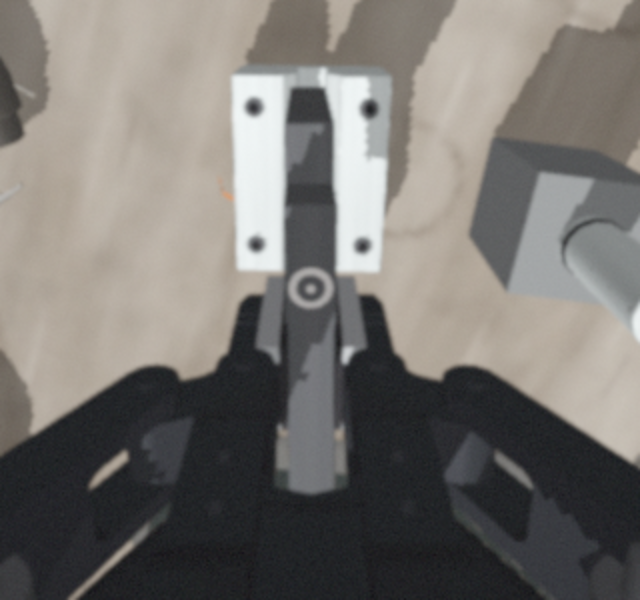

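The crop shows the block's screws at (254,106), (370,108), (257,244) and (363,246). The coupon hangs over the slot, with its ring at (311,288).

```bash
python3 - <<'E'
from h import *
p=ctrl.grab_frame('wrist')
for uv in ([[254,106],[370,108],[363,246],[257,244]],[[233,75],[391,77],[380,271],[237,270]]):
    c=ray(p,np.array(uv)/2+[160,100],.044);print(c.mean(0).round(4),[round(np.linalg.norm(c[i]-c[i-1]),4) for i in range(4)],[np.degrees(np.arctan2(*(c[i]-c[j])[1::-1])).round(2) for i,j in((0,3),(1,2))],[np.degrees(np.arctan2(*(c[i]-c[j])[1::-1])).round(2)+90 for i,j in((1,0),(2,3))])
m=ray(p,np.array([[311,288]])/2+[160,100],.193)[0];print('ring',m)
o=ctrl.observe();t=np.radians(19.4);d=m-o['tool_pos'];print('ring rel tool along/across',d[0]*np.cos(t)+d[1]*np.sin(t),-d[0]*np.sin(t)+d[1]*np.cos(t))
E
```

```text
[ 0.4376 -0.2076  0.044 ] [np.float64(0.0706), np.float64(0.0545), np.float64(0.0707), np.float64(0.054)] [np.float64(18.62), np.float64(18.24)] [np.float64(18.209999999999994), np.float64(18.03)]
[ 0.4374 -0.2073  0.044 ] [np.float64(0.0996), np.float64(0.0729), np.float64(0.0992), np.float64(0.074)] [np.float64(17.89), np.float64(18.52)] [np.float64(18.480000000000004), np.float64(18.769999999999996)]
ring [ 0.45672108 -0.2008001   0.193     ]
ring rel tool along/across 0.019831060146047096 -0.0010690697155264304
```

```bash
python3 -c "
from h import *
plan([.4374,-.2069,.1],18.4,4,0)
plan([.4374,-.2069,.060],18.4,8,0)"
```

```text
start [ 0.4377 -0.2064  0.1659] yaw 19.26 clock 6.5167 F [ 0.   0.8 -7. ] 0.12183855969173829 68.59022106975317
-0.01,0.01,1.65,-0.01,0,0.21,0,
-0.01,0.01,1.65,-0.01,0,0.22,0,
-0.01,0.01,1.64,-0.02,0.01,0.21,0,
-0.01,0.01,1.65,-0.01,0,0.22,0
--
start [ 0.4377 -0.2064  0.1659] yaw 19.26 clock 6.5167 F [ 0.   0.8 -7. ] 0.12183855969173829 68.59022106975317
-0.01,0.01,1.32,-0.01,0,0.11,0,
0,0.01,1.32,-0.01,0,0.11,0,
0,0,1.32,-0.01,0,0.11,0,
-0.01,0.01,1.33,0,0,0.11,0,
0,0,1.32,-0.01,0,0.1,0,
-0.01,0.01,1.33,0,0,0.11,0,
0,0,1.32,-0.01,0,0.1,0,
-0.01,0.01,1.33,0,0.01,0.11,0
--
```

Call:
{"fn": "send_rows", "kwargs": {
  "rows": [-0.01, 0.01, 1.5, 0, 0, 0.22, 0, -0.01, 0.01, 1.5, 0, 0, 0.22, 0, -0.01, 0.01, 1.5, 0, 0, 0.21, 0, -0.01, 0.01, 1.5, 0, 0, 0.21, 0, 0, 0, 1.0, 0, 0, 0, 0, 0, 0, 0.6, 0, 0, 0, 0, 0, 0, 0.4, 0, 0, 0, 0, 0, 0, 0.4, 0, 0, 0, 0]
}}

```text
clock: 7.18
tool_pos: [0.4378, -0.2071, 0.0822]
tool_rot: [0.0, 0.987, 0.16, 0.0]
ft_force: [0.4, 0.5, -6.2]
width: 0.13
gripper_force: 68.4
```

Call:
{"fn": "send_rows", "kwargs": {
  "rows": [0, 0, 0.4, 0, 0, 0, 0, 0, 0, 0.4, 0, 0, 0, 0, 0, 0, 0.3, 0, 0, 0, 0, 0, 0, 0.3, 0, 0, 0, 0, 0, 0, 0.3, 0, 0, 0, 0, 0, 0, 0.2, 0, 0, 0, 0, 0, 0, 0.1, 0, 0, 0, 0, 0, 0, 0, 0, 0, 0, 0]
}}

```text
clock: 7.85
tool_pos: [0.4373, -0.2072, 0.0622]
tool_rot: [-0.0, 0.987, 0.16, -0.0]
ft_force: [0.1, 0.3, -6.2]
width: 0.124
gripper_force: 68.4
```

Call:
{"fn": "send_rows", "kwargs": {
  "rows": [0, 0, 0.15, 0, 0, 0, 0, 0, 0, 0.15, 0, 0, 0, 0, 0, 0, 0.1, 0, 0, 0, 0, 0, 0, 0.1, 0, 0, 0, 0, 0, 0, 0.05, 0, 0, 0, 0, 0, 0, 0, 0, 0, 0, 0, 0, 0, 0, 0, 0, 0, 0, 0, 0, 0, 0, 0, 0, 0]
}}

```text
clock: 8.52
tool_pos: [0.4373, -0.2072, 0.057]
tool_rot: [0.0, 0.987, 0.16, 0.0]
ft_force: [-1.1, 0.6, -1.7]
width: 0.128
gripper_force: 69.2
```

Call:
{"fn": "send_rows", "kwargs": {
  "rows": [0, 0, 0, 0, 0, 0, 0.4, 0, 0, 0, 0, 0, 0, 0.4, 0, 0, 0, 0, 0, 0, 0.4, 0, 0, 0, 0, 0, 0, 0.4, 0, 0, 0, 0, 0, 0, 0.4, 0, 0, 0, 0, 0, 0, 0.4, 0, 0, -1, 0, 0, 0, 0.4, 0, 0, -1, 0, 0, 0, 0.4]
}}

```text
clock: 9.18
tool_pos: [0.4371, -0.207, 0.0768]
tool_rot: [-0.0, 0.987, 0.16, -0.0]
ft_force: [0.5, 0.5, -0.3]
width: 0.402
gripper_force: 0.0
```

Call:
{"fn": "send_rows", "kwargs": {
  "rows": [0, 0, -2, 0, 0, 0, 0.5, 0, 0, -2, 0, 0, 0, 0.5, 0, 0, -2.5, 0, 0, 0, 0.5, 0, 0, -2.5, 0, 0, 0, 0.5, 0, 0, -2.5, 0, 0, 0, 0.5, 0, 0, -2.5, 0, 0, 0, 0.5, 0, 0, -1.0, 0, 0, 0, 0.5, 0, 0, 0, 0, 0, 0, 0.5]
}}

```text
clock: 9.85
tool_pos: [0.438, -0.2077, 0.2292]
tool_rot: [0.002, 0.987, 0.16, 0.002]
ft_force: [0.1, -0.1, -0.7]
width: 0.499
gripper_force: 0.0
```

```bash
python3 - <<'E'
from h import *
plan([.457,-.332,.22],18.4,8,.6)
for n in ['wrist','top','side']:
    p=ctrl.grab_frame(n)
    if n=='wrist': f=p['frame'];cv2.imwrite('pics/w4.png',f)
    for t in ['coupon','mark','probe','stand','short_coupon']:
        print(n,t,[(np.round(r['xyz'],3).tolist(),round(r['score'],2)) for r in ctrl.pinpoint(p,t)])
E
```

```text
start [ 0.438  -0.2077  0.2292] yaw 18.44 clock 9.85 F [ 0.1 -0.1 -0.7] 0.4989060468100403 0.0
-0.27,1.55,0.12,0.03,-0.02,0,0.6,
-0.27,1.55,0.12,0.03,-0.02,0.01,0.6,
-0.27,1.55,0.12,0.03,-0.02,0,0.6,
-0.26,1.55,0.12,0.03,-0.02,0.01,0.6,
-0.27,1.55,0.12,0.03,-0.02,0,0.6,
-0.26,1.55,0.12,0.03,-0.02,0.01,0.6,
-0.26,1.54,0.11,0.03,-0.02,0,0.6,
-0.27,1.55,0.11,0.04,-0.01,0.01,0.6
--
wrist coupon [([0.436, -0.208, 0.012], 0.7)]
wrist mark [([0.458, -0.204, 0.084], 0.65)]
wrist probe [([0.468, -0.429, 0.024], 0.82), ([0.46, -0.333, 0.03], 0.63)]
wrist stand [([0.459, -0.333, -0.005], 0.79)]
wrist short_coupon []
top coupon []
top mark []
top probe [([0.468, -0.43, 0.021], 0.93), ([0.455, -0.335, 0.031], 0.72)]
top stand [([0.457, -0.335, 0.001], 0.89)]
top short_coupon [([0.647, 0.038, 0.01], 0.69)]
side coupon [([0.439, -0.206, 0.01], 0.7), ([0.65, 0.037, 0.004], 0.26)]
side mark [([0.458, -0.199, 0.083], 0.69)]
side probe [([0.467, -0.431, 0.026], 0.87), ([0.456, -0.331, 0.026], 0.83)]
side stand [([0.459, -0.329, -0.002], 0.59)]
side short_coupon [([0.651, 0.038, 0.005], 0.92)]
```

View pics/w4.png

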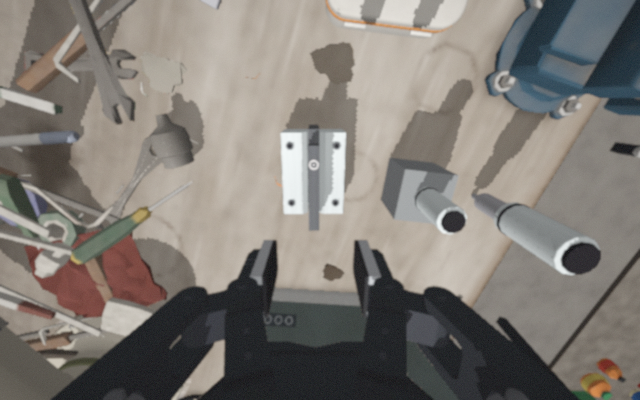

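The coupon sits in the slot with its ring at (314,164). The probe to take (the smaller one, in the stand) has its cap at (453,221), and the larger look-alike's cap is at (578,258).

```bash
python3 - <<'E'
from h import *
p=ctrl.grab_frame('wrist')
print('ring',ray(p,[314,164.5],.085),'end',ray(p,[314,230],.085),'cap',ray(p,[453,221],.139))
for r in ctrl.outline_of(p,'probe'): 
    v,u=np.nonzero(r['region']);print(r['score'],u.mean(),v.mean(),len(u))
c=ray(p,[453,221],.139)[0]
plan([c[0],c[1],.2],18.4,8,.65)
E
```

```text
ring [[ 0.45654623 -0.2004642   0.085     ]] end [[ 0.38656574 -0.22367     0.085     ]] cap [[ 0.45824391 -0.32966465  0.139     ]]
0.79 545.9665697674419 235.89161129568106 4816
0.67 442.83225388601034 209.9591968911917 1544
start [ 0.4373 -0.2072  0.2268] yaw 18.44 clock 10.85 F [ 0.3 -0.6 -0. ] 0.500513503273066 0.0
-0.24,1.53,0.34,0,0,0,0.65,
-0.24,1.54,0.33,0,0,0.01,0.65,
-0.23,1.53,0.34,0,0,0,0.65,
-0.24,1.54,0.33,0,0,0.01,0.65,
-0.23,1.53,0.34,0,0,0,0.65,
-0.24,1.54,0.33,0,0,0.01,0.65,
-0.23,1.53,0.34,0,0,0,0.65,
-0.24,1.54,0.33,0,0,0.01,0.65
--
```

Call:
{"fn": "send_rows", "kwargs": {
  "rows": [-0.24, 1.54, 0.1, 0, 0, 0, 0.65, -0.24, 1.54, 0.1, 0, 0, 0, 0.65, -0.24, 1.54, 0.1, 0, 0, 0, 0.65, -0.24, 1.54, 0.1, 0, 0, 0, 0.65, -0.24, 1.54, 0.1, 0, 0, 0, 0.65, -0.24, 1.54, 0.1, 0, 0, 0, 0.65, -0.24, 1.54, 0.1, 0, 0, 0, 0.65, -0.24, 1.54, 0.1, 0, 0, 0, 0.65]
}}

```text
clock: 11.52
tool_pos: [0.4581, -0.3324, 0.2183]
tool_rot: [-0.0, 0.987, 0.16, -0.0]
ft_force: [0.4, 0.2, 0.4]
width: 0.651
gripper_force: 0.0
```

```bash
python3 - <<'E'
from h import *
p=ctrl.grab_frame('wrist')
f=p['frame'];cv2.imwrite('pics/w5.png',f[100:400,160:560])
for t in ['probe','stand']:
    print(t,[(np.round(r['xyz'],3).tolist(),round(r['score'],2)) for r in ctrl.pinpoint(p,t)])
plan([.4578,-.331,.088],18.4,8,.65)
print(px(p,[.4578,-.331,.139])-[160,100])
E
```

```text
probe [([0.46, -0.332, 0.028], 0.68), ([0.47, -0.427, 0.024], 0.56)]
stand [([0.455, -0.329, -0.004], 0.96)]
start [ 0.4579 -0.3318  0.218 ] yaw 18.33 clock 11.6667 F [-0.4 -0.2  0.2] 0.6452911992949647 0.0
0,-0.01,1.63,-0.01,0,-0.01,0.65,
0,-0.01,1.62,-0.01,0,-0.01,0.65,
0,-0.01,1.63,-0.01,0,-0.01,0.65,
0,-0.01,1.62,0,0,-0.01,0.65,
0.01,-0.01,1.63,-0.01,0.01,-0.01,0.65,
0,-0.01,1.62,0,0,-0.01,0.65,
0.01,-0.01,1.63,-0.01,0.01,-0.01,0.65,
0,0,1.62,0,0,0,0.65
--
[[152.53143071 104.14441319]]
```

View pics/w5.png

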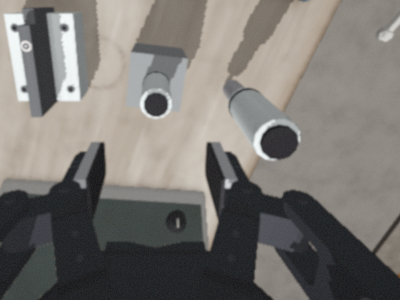

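The crop shows the probe cap at (155,104), centred between the fingers. Going down now.

Call:
{"fn": "send_rows", "kwargs": {
  "rows": [0, 0, 2.2, 0, 0, 0, 0.65, 0, 0, 2.2, 0, 0, 0, 0.65, 0, 0, 2.0, 0, 0, 0, 0.65, 0, 0, 2.0, 0, 0, 0, 0.65, 0, 0, 1.8, 0, 0, 0, 0.65, 0, 0, 1.5, 0, 0, 0, 0.65, 0, 0, 1.0, 0, 0, 0, 0.65, 0, 0, 0.3, 0, 0, 0, 0.65]
}}

```text
clock: 12.33
tool_pos: [0.4576, -0.3296, 0.0874]
tool_rot: [-0.001, 0.987, 0.16, -0.001]
ft_force: [0.5, -0.1, -0.4]
width: 0.651
gripper_force: 0.0
```

Call:
{"fn": "send_rows", "kwargs": {
  "rows": [0, 0, 0, 0, 0, 0, 0, 0, 0, 0, 0, 0, 0, 0, 0, 0, 0, 0, 0, 0, 0, 0, 0, 0, 0, 0, 0, 0, 0, 0, 0, 0, 0, 0, 0, 0, 0, 0, 0, 0, 0, 0, 0, 0, 0, 0, 0, 0, 0, 0, 0, 0, 0, 0, 0, 0],
  "grip_force": 40
}}

```text
clock: 13.0
tool_pos: [0.4585, -0.3307, 0.0899]
tool_rot: [0.001, 0.987, 0.16, 0.001]
ft_force: [0.2, -0.6, 5.4]
width: 0.317
gripper_force: 39.5
```

Call:
{"fn": "send_rows", "kwargs": {
  "rows": [0, 0, -0.5, 0, 0, 0, 0, 0, 0, -1, 0, 0, 0, 0, 0, 0, -1.5, 0, 0, 0, 0, 0, 0, -2, 0, 0, 0, 0, 0, 0, -2, 0, 0, 0, 0, 0, 0, -2, 0, 0, 0, 0, 0, 0, -1, 0, 0, 0, 0, 0, 0, 0, 0, 0, 0, 0]
}}

```text
clock: 13.67
tool_pos: [0.4585, -0.3304, 0.1912]
tool_rot: [0.002, 0.987, 0.16, 0.001]
ft_force: [-0.4, -0.7, -2.2]
width: 0.318
gripper_force: 40.0
```

```bash
python3 - <<'E'
from h import *
plan([.4565,-.2005,.188],18.4,8,0)
for n in ['wrist','side']:
    p=ctrl.grab_frame(n)
    for t in ['tip_end','mark','probe']:
        print(n,t,[(np.round(r['xyz'],4).tolist(),round(r['score'],2)) for r in ctrl.pinpoint(p,t)])
E
```

```text
start [ 0.4585 -0.3304  0.1912] yaw 18.44 clock 13.6667 F [-0.4 -0.7 -2.2] 0.31781663770193697 40.04322946071625
0.49,-1.55,0.04,0.02,-0.01,0.01,0,
0.49,-1.55,0.04,0.03,-0.01,0,0,
0.49,-1.55,0.04,0.02,-0.01,0.01,0,
0.49,-1.55,0.04,0.03,-0.01,0,0,
0.49,-1.55,0.03,0.02,-0.01,0.01,0,
0.49,-1.55,0.04,0.03,-0.01,0,0,
0.49,-1.55,0.04,0.02,-0.02,0.01,0,
0.48,-1.54,0.03,0.03,-0.01,0,0
--
wrist tip_end []
wrist mark [([0.456, -0.1989, 0.0861], 0.73)]
wrist probe [([0.4597, -0.3333, 0.1334], 0.74), ([0.472, -0.4302, 0.0241], 0.64)]
side tip_end []
side mark [([0.4575, -0.1983, 0.0831], 0.64), ([0.4337, -0.2084, 0.0028], 0.17)]
side probe [([0.4666, -0.431, 0.0263], 0.84), ([0.4544, -0.3295, 0.1254], 0.62)]
```

Call:
{"fn": "send_rows", "kwargs": {
  "rows": [0.49, -1.55, 0.04, 0, 0, 0, 0, 0.49, -1.55, 0.04, 0, 0, 0, 0, 0.49, -1.55, 0.04, 0, 0, 0, 0, 0.49, -1.55, 0.04, 0, 0, 0, 0, 0.49, -1.55, 0.03, 0, 0, 0, 0, 0.49, -1.55, 0.04, 0, 0, 0, 0, 0.49, -1.55, 0.04, 0, 0, 0, 0, 0.48, -1.54, 0.03, 0, 0, 0, 0]
}}

```text
clock: 14.73
tool_pos: [0.4559, -0.1988, 0.1858]
tool_rot: [-0.0, 0.987, 0.16, -0.0]
ft_force: [0.3, -0.0, -2.1]
width: 0.315
gripper_force: 40.0
```

Call:
{"fn": "send_rows", "kwargs": {
  "rows": [0, 0, 0.5, 0, 0, 0, 0, 0, 0, 0.5, 0, 0, 0, 0, 0, 0, 0.4, 0, 0, 0, 0, 0, 0, 0.2, 0, 0, 0, 0, 0, 0, 0, 0, 0, 0, 0, 0, 0, 0, 0, 0, 0, 0, 0, 0, 0, 0, 0, 0, 0, 0, 0, 0, 0, 0, 0, 0]
}}

```text
clock: 15.4
tool_pos: [0.4561, -0.2005, 0.1699]
tool_rot: [0.0, 0.987, 0.16, 0.0]
ft_force: [0.8, 0.2, -1.8]
width: 0.315
gripper_force: 40.1
```

```bash
python3 - <<'E'
from h import *
plan([.4565,-.2003,.188],18.4,1,0)
o=np.zeros((600,800,3),np.uint8)
p=ctrl.grab_frame('side')
u,v=px(p,[.4565,-.2003,.085])[0].astype(int);print('side crop origin',u-40,v-70,px(p,[[.4565,-.2003,.085],[.4565,-.2003,.095]]))
o[:600,:400]=cv2.resize(p['frame'][v-70:v+50,u-40:u+40],None,fx=5,fy=5,interpolation=2)
for t in ['tip_end','mark','probe']:print(t,[(np.round(r['xyz'],4).tolist(),round(r['score'],2)) for r in ctrl.pinpoint(p,t)])
p=ctrl.grab_frame('wrist')
u,v=px(p,[.4565,-.2003,.085])[0].astype(int);print('wrist',u-50,v-75)
o[:600,400:]=cv2.resize(p['frame'][v-75:v+75,u-50:u+50],None,fx=4,fy=4,interpolation=2)
for t in ['tip_end','mark','probe']:print(t,[(np.round(r['xyz'],4).tolist(),round(r['score'],2)) for r in ctrl.pinpoint(p,t)])
cv2.imwrite('pics/c5.png',o)
E
```

```text
start [ 0.4561 -0.2005  0.1699] yaw 18.41 clock 15.4 F [ 0.8  0.2 -1.8] 0.31509388985432446 40.1005482673645
0.05,-0.01,-1.81,0.02,-0.01,0.01,0
--
side crop origin 321 132 [[361.07648161 202.81863206]
 [361.22114032 199.19308984]]
tip_end [([0.6498, 0.0363, 0.0036], 0.46)]
mark [([0.4615, -0.1971, 0.0843], 0.67)]
probe [([0.466, -0.4311, 0.0247], 0.57)]
wrist 264 126
tip_end [([0.4639, -0.43, 0.0011], 0.56)]
mark [([0.4575, -0.2001, 0.084], 0.63)]
probe [([0.4711, -0.4293, 0.0277], 0.66), ([0.4569, -0.2059, 0.1112], 0.58)]
```

View pics/c5.png

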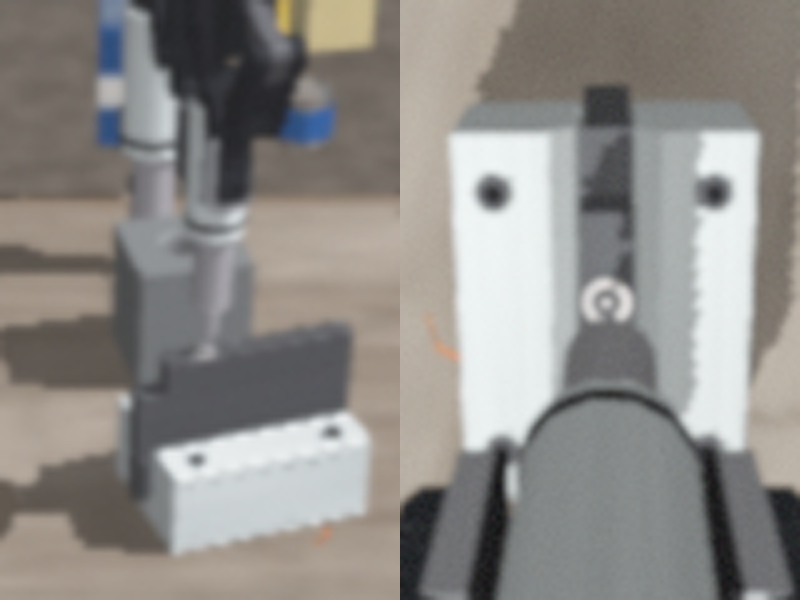

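In the side crop the tip is just above the ring at about (205,350). In the wrist crop the ring is at (607,302), the top of the barrel's lower rim at (610,332) and the shoulder rim at (610,390). Now I'll work out the probe axis from those rims.

```bash
python3 - <<'E'
from h import *
p=ctrl.grab_frame('wrist'); o=ctrl.observe()['tool_pos']; t=np.radians(18.4)
u=np.array([np.cos(t),np.sin(t)]); n=np.array([np.sin(t),-np.cos(t)])
g=lambda P:(round((P[:2]-o[:2])@u*1e3,1),round((P[:2]-o[:2])@n*1e3,1))
f=lambda x,y:[264+(x-400)/4,126+y/4]
print('TCP',o)
print('ring',g(ray(p,f(607,302),.085)[0]))
for z in (.109,.111,.113):print('barrel rim-9',g(ray(p,f(610,330),z)[0]),' shoulder-14',g(ray(p,f(612,388),z+.04)[0]))
# where would the tip project
for z in(.09,.094):print((px(p,[*o[:2],z])-[264,126])*4+[400,0])
cv2.imwrite('pics/last_raw.png',p['frame'])
g=cv2.cvtColor(p['frame'],6);print(g[190:226,316])
s=ctrl.grab_frame('side');b=cv2.cvtColor(s['frame'],6)
print(b[184:206,352:372])
E
```

```text
TCP [ 0.4560192  -0.20022754  0.1698372 ]
ring (np.float64(0.6), np.float64(1.3))
barrel rim-9 (np.float64(3.4), np.float64(1.8))  shoulder-14 (np.float64(9.1), np.float64(1.9))
barrel rim-9 (np.float64(4.2), np.float64(1.8))  shoulder-14 (np.float64(10.0), np.float64(1.9))
barrel rim-9 (np.float64(5.0), np.float64(1.8))  shoulder-14 (np.float64(10.9), np.float64(1.9))
[[600.77713244 312.53193367]]
[[600.73437615 319.25394095]]
[121 120 123 118 124 158 194 196 168 138 161 188 185 154 132 125 115 108
 105 106 105 105 108 106 109 107 104 110 105 109 111 126 122  88  50  78]
[[147 147 147 147 146 145 142 130 114 114 122 131 144 157 164 157 147 142
  144 150]
 [147 147 146 146 144 144 140 128 114 115 123 132 145 158 161 151 136 130
  130 138]
 [141 140 140 138 136 133 128 119 112 116 124 134 147 159 160 146 127 121
  122 135]
 [127 126 124 124 123 122 116 111 110 117 125 135 149 160 161 145 125 118
  121 133]
 [118 118 118 118 119 117 115 111 111 118 126 137 149 162 161 143 124 119
  121 132]
 [118 117 118 118 118 117 115 111 112 119 128 138 151 161 158 140 123 118
  120 129]
 [118 118 1
[... 649 characters left out ...]
 118 119
  124 138]
 [118 117 118 118 117 118 118 117 118 120 128 137 133 122 118 118 118 118
  121 131]
 [117 118 118 118 118 118 117 117 118 120 126 128 123 117 116 118 118 114
  113 117]
 [117 118 117 117 116 116 114 113 119 128 134 130 119 112 111 114 114 108
  105 106]
 [117 115 112 111 110 107 103 104 120 139 153 147 121 107 105 106 106 104
  102 102]
 [114 109 104 101  97  94  93 106 126 142 156 151 126 107 101  98  99 101
   99  97]
 [109 101 100 101 101  99 102 115 134 146 149 138 116 102  95  90  90  91
   91  89]
 [106  90  90  98  99  98 102 107 110 112 109 103  96  92  89  87  87  87
   87  87]
 [103  82  81  91  92  89  92  93  92  89  89  88  88  88  87  87  87  86
   87  87]]
```

Call:
{"fn": "send_rows", "kwargs": {
  "rows": [0.2, -0.03, 0, 0, 0, 0, 0, 0.2, -0.02, 0, 0, 0, 0, 0, 0, 0, 0.1, 0, 0, 0, 0, 0, 0, 0.1, 0, 0, 0, 0, 0, 0, 0.1, 0, 0, 0, 0, 0, 0, 0.1, 0, 0, 0, 0, 0, 0, 0, 0, 0, 0, 0, 0, 0, 0, 0, 0, 0, 0]
}}

```text
clock: 16.57
tool_pos: [0.4596, -0.1985, 0.1657]
tool_rot: [-0.0, 0.987, 0.16, -0.0]
ft_force: [-0.3, 0.6, -2.3]
width: 0.316
gripper_force: 40.1
```

```bash
python3 - <<'E'
from h import *
s=ctrl.observe();print(s['tool_pos'],s['ft_force'])
o=np.zeros((600,800,3),np.uint8)
p=ctrl.grab_frame('side')
o[:600,:400]=cv2.resize(p['frame'][170:215,346:376],(400,600),interpolation=2)
p=ctrl.grab_frame('wrist')
o[:600,400:]=cv2.resize(p['frame'][185:230,301:331],(400,600),interpolation=2)
cv2.imwrite('pics/c6.png',o)
E
```

```text
[ 0.45958862 -0.19850288  0.1657461 ] [-0.31454182  0.61956951 -2.30797387]
```

View pics/c6.png

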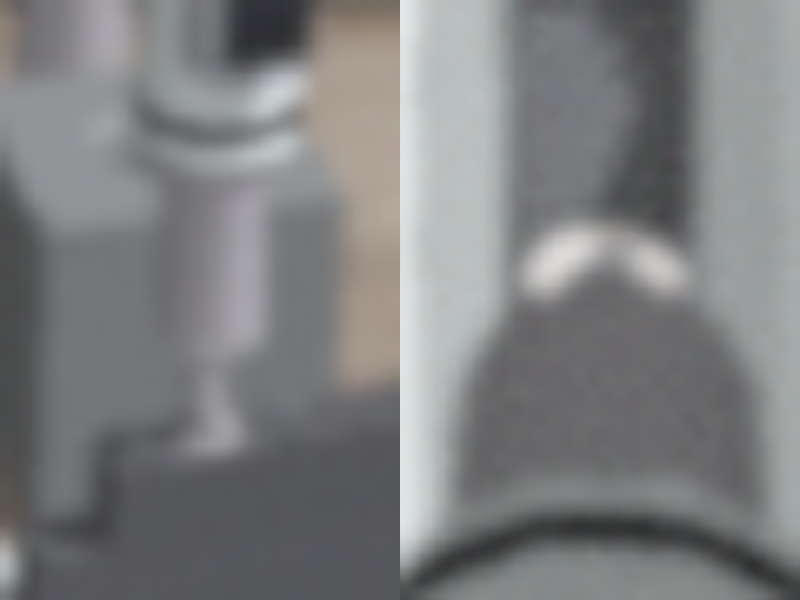

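The side crop shows the rod (col 214) right over the ring (col 212). In the wrist crop the barrel (col 610) lines up with the ring (col 606), and the rod is at or slightly ahead of the ring's centre. I'll trim back 0.8 mm and lower slowly.

Call:
{"fn": "send_rows", "kwargs": {
  "rows": [-0.08, 0, 0, 0, 0, 0, 0, 0, 0, 0.05, 0, 0, 0, 0, 0, 0, 0.05, 0, 0, 0, 0, 0, 0, 0.05, 0, 0, 0, 0, 0, 0, 0.05, 0, 0, 0, 0, 0, 0, 0, 0, 0, 0, 0, 0, 0, 0, 0, 0, 0, 0, 0, 0, 0, 0, 0, 0, 0]
}}

```text
clock: 17.33
tool_pos: [0.4589, -0.1988, 0.1638]
tool_rot: [-0.0, 0.987, 0.16, -0.0]
ft_force: [0.2, 0.5, -1.7]
width: 0.316
gripper_force: 40.1
```

Call:
{"fn": "send_rows", "kwargs": {
  "rows": [0, 0, 0.1, 0, 0, 0, 0, 0, 0, 0.05, 0, 0, 0, 0, 0, 0, 0.05, 0, 0, 0, 0, 0, 0, 0, 0, 0, 0, 0, 0, 0, 0, 0, 0, 0, 0, 0, 0, 0, 0, 0, 0, 0, 0, 0, 0, 0, 0, 0, 0, 0, 0, 0, 0, 0, 0, 0]
}}

```text
clock: 18.0
tool_pos: [0.4589, -0.1988, 0.1619]
tool_rot: [0.0, 0.987, 0.16, 0.0]
ft_force: [1.7, -0.2, -0.3]
width: 0.314
gripper_force: 40.1
```

Call:
{"fn": "send_rows", "kwargs": {
  "rows": [0, 0, 0.1, 0, 0, 0, 0, 0, 0, 0.05, 0, 0, 0, 0, 0, 0, 0.05, 0, 0, 0, 0, 0, 0, 0, 0, 0, 0, 0, 0, 0, 0, 0, 0, 0, 0, 0, 0, 0, 0, 0, 0, 0, 0, 0, 0, 0, 0, 0, 0, 0, 0, 0, 0, 0, 0, 0]
}}

```text
clock: 18.67
tool_pos: [0.4589, -0.1988, 0.1599]
tool_rot: [0.0, 0.987, 0.16, 0.0]
ft_force: [0.1, 0.3, -0.5]
width: 0.316
gripper_force: 40.1
```

Call:
{"fn": "send_rows", "kwargs": {
  "rows": [0, 0, 0.1, 0, 0, 0, 0, 0, 0, 0.1, 0, 0, 0, 0, 0, 0, 0.05, 0, 0, 0, 0, 0, 0, 0.05, 0, 0, 0, 0, 0, 0, 0, 0, 0, 0, 0, 0, 0, 0, 0, 0, 0, 0, 0, 0, 0, 0, 0, 0, 0, 0, 0, 0, 0, 0, 0, 0]
}}

```text
clock: 19.33
tool_pos: [0.4589, -0.1988, 0.1568]
tool_rot: [0.0, 0.987, 0.16, 0.0]
ft_force: [0.1, -0.0, 0.9]
width: 0.317
gripper_force: 40.1
```

```bash
python3 - <<'E'
from h import *
F=[];Z=[]
for i in range(16):
    p=ctrl.grab_frame('side' if i%2 else 'wrist');o=ctrl.observe();F.append(o['ft_force']);Z.append(o['tool_pos'])
    if i>11:print([(t,[(np.round(r['xyz'],4).tolist(),round(r['score'],2)) for r in ctrl.pinpoint(p,t)]) for t in ['mark','coupon','probe']])
print(np.mean(F,0),np.std(F,0),np.mean(Z,0),o['width'],o['gripper_force'],o['clock'])
p=ctrl.grab_frame('side');b=cv2.cvtColor(p['frame'],6);print(b[188:206,354:372])
E
```

```text
[('mark', [([0.4579, -0.2006, 0.0853], 0.72)]), ('coupon', [([0.4382, -0.2095, 0.009], 0.73)]), ('probe', [([0.4691, -0.4292, 0.0229], 0.98), ([0.4615, -0.1993, 0.0983], 0.92)])]
[('mark', [([0.46, -0.2007, 0.0846], 0.71)]), ('coupon', [([0.4373, -0.2063, 0.0103], 0.67)]), ('probe', [([0.4581, -0.1968, 0.0936], 0.53), ([0.4666, -0.4327, 0.0249], 0.48)])]
[('mark', [([0.4577, -0.1996, 0.0818], 0.83), ([0.4604, -0.198, 0.0993], 0.18)]), ('coupon', [([0.4362, -0.209, 0.0085], 0.61)]), ('probe', [([0.461, -0.2016, 0.0988], 0.98), ([0.4711, -0.4276, 0.0249], 0.7)])]
[('mark', [([0.4598, -0.1965, 0.084], 0.55)]), ('coupon', [([0.4395, -0.2075, 0.0081], 0.67), ([0.6496, 0.0367, 0.0044], 0.61)]), ('probe', [([0.4671, -0.4331, 0.0235], 0.59), ([0.4582, -0.2005, 0.0933], 0.51)])]
[ 0.26559812 -0.13747529  1.58811113] [0.53760292 0.57179871 0.48073994] [ 0.45890137 -0.19877157  0.1568458 ] 0.3149156035074149 40.110928416252136 20.5833
[[119 119 118 114 110 111 116 122 130 142 155 154 137 122 118 118 121 132]
 [118 118 117 113 110 111 118 125 135 149 159 155 136 122 118 118 121 130]
 [118 117 11
[... 488 characters left out ...]
128 118 118 120 124 139]
 [118 118 117 113 110 117 125 135 148 160 165 152 127 118 118 119 125 138]
 [118 118 117 115 114 118 126 136 149 160 160 142 124 118 118 118 121 131]
 [118 118 118 117 117 118 125 133 145 154 147 126 117 118 118 114 113 117]
 [117 118 117 116 116 115 117 129 141 143 128 114 111 115 115 108 105 105]
 [111 110 110 108 108 110 120 136 152 149 123 107 105 107 107 104 102 101]
 [ 93  90  89  85  87 105 130 148 156 148 124 106 100  99 100 101  99  96]
 [ 81  80  78  76  85 108 135 149 149 136 112  99  95  90  90  90  91  90]
 [ 83  91  87  84  94 104 110 112 109 102  92  87  88  87  87  87  88  87]
 [ 80  90  89  87  91  93  92  90  89  87  86  86  86  87  87  87  87  87]]
```

```bash
python3 -c "
from cell import ctrl
print(ctrl.hand_in())"
```

```text
the job is handed in; nothing more can be done
None
```

I handed the job in, but no verdict came back. The long coupon is seated and released in the block, and the short coupon is still standing in the rack. The probe is still gripped with its tip on the ring (about 1–2 mm off centre at most), pressing at about 3.5 N, or roughly 6 mm in.

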